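# Flip a brake pad over the edge of the inspection plate

### The arm

A 7-joint arm with a two-finger parallel gripper is mounted at the origin on the work surface. World frame = base frame: x ahead of the robot, y to its left, z up, the work surface at z = 0. Lengths are in mm, angles in rad, forces in N, time in s.
With the tool pointing down it reaches from about 400 to 875 mm from the base axis. Payload 4.4 kg.
Tool frame: the origin (TCP) lies at the very end of the fingers, on their centre line; the grasp point (between the pads) lies 19 mm behind it; z points along the fingers, y is the line along which they close (so a half turn about z gives the same grasp; the last joint's range is limited). The gripper opens to 85 mm and grips with 20 to 120 N. Pads are 22 mm wide; open, the fingers measure 114 mm over their backs; the gripper's body (76 mm by 85 mm) begins 54 mm behind the grasp point. The pads swing forward as they close: fully open they stand 13 mm farther back than shut.
Start: joints at [-1.282, 0.628, 0.038, 1.517, -0.027, 0.996, -0.02], TCP at [225.789, 609.538, 231.313] pointing down, gripper open.
Joint ranges: [-3.06, 3.06], [-0.37, 2.12], [-1.25, 1.32], [0.18, 2.47], [-1.1, 4.24], [0.23, 1.98], [-2.94, 2.94]. Speed limits (rad/s): [2.57, 2.57, 3.14, 3.14, 3.14, 3.14, 3.14].

### API

Orientations are given as [roll, pitch, yaw] about the fixed x, y, z axes, in that order (R = Rz(yaw) Ry(pitch) Rx(roll)).
In Python, from cell import monitor, viewer, workorder gives the robot as it stands.
- The arm moves only by the tool arm_command, never from a script. Its argument "series" is one flat list of numbers, 5 for each row, row after row: the opening in per cent of the stroke, from 0 (shut) to 100 (fully open), then the shift along the tool's x, y, z in cm, then the turn about the tool's z in degrees. In form: [claw, x, y, z, roll, claw, x, y, z, roll, ...]. A call has exactly 5 rows; each row is the pose to reach, as a shift and turn from the pose commanded when the call began, along the tool's axes at that moment; what a row does not reach only later rows make up. A row lasts 1/12 s, in which the tool goes at most 41.7 mm and 7.16 degrees, less where a joint would pass 70% of its speed; a pose out of reach is approached as far as the arm can. A call with a gripper value outside its range is refused whole. The fingers move at their own pace and stop on an object; the grip force is fixed at half the most. Time passes only in rows, so rows that repeat a pose let the fingers close, or fill a call up. It gives the time, the measured TCP pose, the force, the opening and the grip force at its end, in the units of the state.
- monitor.read_state(): the state, without advancing time (a new reading comes with each control period).
- viewer.get_image(name): name is "side" or "top"; returns (picture, depth): 384x512x3 uint8, red, green, blue; 384x512 float32, mm along the optical axis (not along the pixel's ray), 0 where there is no reading.
- viewer.camera_model(name): a dict with "mtx" (3x3 intrinsics, pixels), "R" (3x3) and "t" (3): a world point X has camera coordinates R X + t. Camera axes: x right, y down, z forward; pixel columns grow to the right and rows downward; lengths in mm; the calibration is good to about 2 mm. A picture is of the moment at which its call begins. camera_model takes no time and is no camera call.
- workorder.finish_job(): hands the job in; it is judged then, once.
The state is a dict: "clock": time; "qpos": joint angles; "qd": joint speeds; "tau": joint torques, N m; "eef_pos": TCP position; "tool_rot": TCP orientation; "force": force on the tool from outside, world axes, zero at the start; "torque": the same for the moment, N m; "width": finger opening in mm; "gripper_force": force on a finger pad.
Only numpy, scipy, OpenCV 4.12 (cv2) and the standard library are available. Lean on these libraries where they do the work, as an engineer would, in place of code of your own. Each camera call takes 0.05 s, during which the arm holds its last target. There are 200 camera calls.

### The job

The brake pad lies lining down on the bench in front of the raised steel plate. Without picking it up, push it with the fingertips flat against the plate's near edge, keep its front edge there while you tip it up and over onto the plate so that it lies with the dark lining up, then push it on until no part of it overhangs the near edge. Leave everything else where it is.

Things in the scene. Friction and masses are not known exactly. Their poses are not given: they have to be found in the camera images.
- pad: brake pad, 0.2-0.4 kg, 15 mm thick: zinc-yellow steel back 104 x 52 x 6 mm, an ear 12 x 22 mm on each short end, over a dark lining 100 x 44 x 9 mm, flush at the front (+x) long side but 8 mm short of the rear one: there the steel is a lip, underside 9 mm up. Origin: centre of the steel outline, half thickness; z out of the steel (up at first, down when done), y along, x across, roughly to the plate, 10-65 mm off
- pad_c0 (a point): corner of the pad's 104 x 52 mm outline, at half thickness: x +26 mm, y +52 mm from the pad's origin in the pad's axes
- pad_c1 (a point): corner of the pad's 104 x 52 mm outline, at half thickness: x +26 mm, y -52 mm from the pad's origin in the pad's axes
- pad_c2 (a point): corner of the pad's 104 x 52 mm outline, at half thickness: x -26 mm, y +52 mm from the pad's origin in the pad's axes
- pad_c3 (a point): corner of the pad's 104 x 52 mm outline, at half thickness: x -26 mm, y -52 mm from the pad's origin in the pad's axes
- plate: fixed flat steel plate on the bench, 140 mm deep (x) x 300 mm wide (y) x 10 mm high, upright side faces; origin at the centre of its underside, x pointing away from the near edge, about away from the robot (turned up to 0.4 rad), z up
- plate_edge (a point): middle of the top of the plate's near edge, 10 mm above the bench: -70 mm in x from the plate's centre; the edge runs along the plate's y. With the pad held pushed against it at about 10 N, raising the fingers lifts the pad's rear lip by friction; once the pad is up at an angle a forward push tips it on
- piston: bright steel brake piston standing on the plate towards its left (+y) end, 38 mm diameter, 42 mm high; origin at centre of underside; leave alone
- seal: black rubber ring lying on the plate towards its right (-y) end, 42 mm outside diameter, 8 mm high; origin at centre of underside; leave alone
- spray: spray can, aluminium with blue band, 58 mm diameter, 190 mm high; origin at centre of underside; leave alone
- solvent: black bottle with red cap and pale label, 68 mm diameter, 170 mm high; origin at centre of underside; leave alone
- tin: red tin, 72 mm diameter, 85 mm high; origin at centre of underside; leave alone
- brush: hand brush lying on the bench on the left, its origin about its middle; leave alone
- bracket: zinc-yellow U-shaped caliper bracket lying on the bench beyond the plate to the left, about 115 x 140 mm and 30 mm high; origin at the bottom of its cross bar; leave alone
- carton: small green box, 60 x 90 mm, 45 mm high; origin at centre of underside; leave alone

How it is judged:
By the outcome, as a careful person would: the job done as asked, in the order asked, and still so for the second after the job is handed in, with the robot touching nothing.
It also fails if it takes over 46 s, if anything falls off the work surface, if the arm or the gripper's body presses on something with over 40 N, if the wrist force passes 120 N, or if a joint passes its speed limit or range.

## Working session

There is one attempt and no reset: what is moved stays moved. The work goes in short steps, Python scripts to look and compute and a tool call to move; the robot and the scene stay as the last step left them, time stands still between calls to the robot, and variables do not carry over. Pictures are saved under pics/ and viewed, at most 10 in all, crops included, and the job is handed in when it is done.

Besides the shell and the picture viewer there is one more tool, called as name(argument=value, ...), one argument or row to a line, values as JSON. arm_command: Moves the arm, as the interface text tells. Its arguments: {"type":"object","properties":{"series":{"type":"array","items":{"type":"number"}}},"required":["series"]}

```bash
mkdir -p pics; cat > h.py <<'E'
import numpy as np,cv2
from cell import monitor,viewer,workorder
def shot(n,f):
    im,d=viewer.get_image(n); cv2.imwrite('pics/'+f,cv2.cvtColor(im,cv2.COLOR_RGB2BGR)); np.save('pics/'+f[:-4]+'.npy',d); return im,d
def cloud(n,d):
    c=viewer.camera_model(n);K,R,t=map(np.array,(c['mtx'],c['R'],c['t']))
    v,u=np.mgrid[:d.shape[0],:d.shape[1]]
    X=np.stack([(u-K[0,2])/K[0,0]*d,(v-K[1,2])/K[1,1]*d,d],-1)
    return (X-t.reshape(3))@R
E
python3 - <<'E'
from h import *
s=monitor.read_state();print({k:np.round(v,3).tolist() for k,v in s.items()})
shot('top','t0.png');shot('side','s0.png')
for n in('top','side'):
    c=viewer.camera_model(n);print(np.round(-np.array(c['R']).T@np.array(c['t']).ravel()),np.round(c['R'],2).tolist(),np.round(c['mtx'],0).tolist())
E
```

```text
{'clock': 0.0, 'qpos': [-1.282, 0.629, 0.038, 1.518, -0.027, 0.996, -0.02], 'qd': [0.0, 0.002, -0.001, 0.0, 0.001, 0.001, -0.002], 'tau': [-0.0, -56.34, 1.225, -19.344, 0.011, 0.01, 0.0], 'eef_pos': [225.602, 608.945, 230.419], 'tool_rot': [-3.14, 0.0, 2.787], 'force': [0.254, 1.736, -0.462], 'torque': [0.025, -0.012, 0.019], 'gripper_force': 0.0, 'width': 85.443}
[ 432.  -56. 1472.] [[-0.01, -1.0, -0.02], [-1.0, 0.01, -0.09], [0.09, 0.02, -1.0]] [[489.0, 0.0, 252.0], [0.0, 489.0, 200.0], [0.0, 0.0, 1.0]]
[ 415. -722.  737.] [[0.98, -0.18, 0.01], [-0.12, -0.7, -0.7], [0.14, 0.69, -0.71]] [[373.0, 0.0, 255.0], [0.0, 373.0, 185.0], [0.0, 0.0, 1.0]]
```

View pics/t0.png

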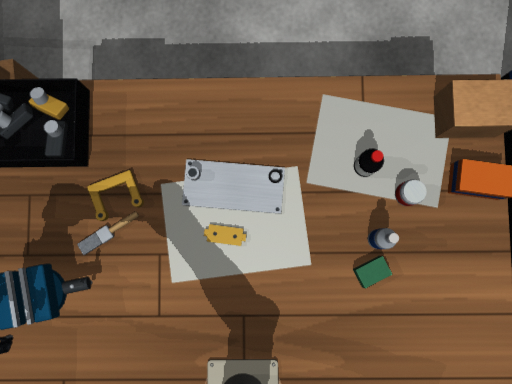

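View pics/s0.png

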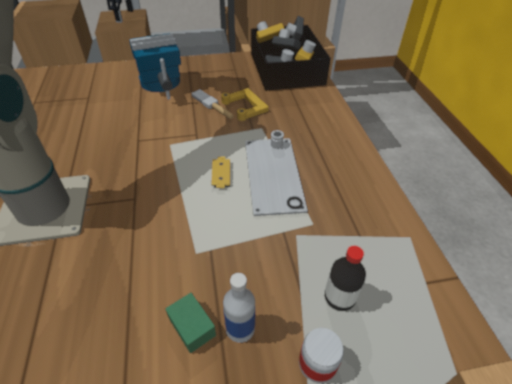

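The top view shows the pad at about (226,235) and the plate with corners near (187,160), (285,167), (282,212) and (183,206). Piston and seal stand at its far corners, (193,172) and (275,176).

```bash
python3 - <<'E'
from h import *
d=np.load('pics/t0.npy');im=cv2.imread('pics/t0.png');P=cloud('top',d)
hsv=cv2.cvtColor(im,cv2.COLOR_BGR2HSV)
m=(hsv[...,1]>170)&(hsv[...,0]>15)&(hsv[...,0]<32)&(hsv[...,2]>80);m[:, :200]=0;m[:,255:]=0;m[:220]=0;m[250:]=0
q=P[m];print('pad',m.sum(),np.median(q[:,2]))
r=cv2.minAreaRect(q[:,:2].astype(np.float32));print(r,cv2.boxPoints(r).round(1).tolist())
# plate: height 5..14 and low saturation
pl=np.zeros(m.shape,bool);pl[150:222,175:292]=1
z=P[...,2];bench=np.median(z[225:270,180:200]);print('bench',bench,'plate',np.median(z[185:200,210:260]))
n=(pl&(z-bench>5)&(z-bench<13)).astype(np.uint8)
n=cv2.morphologyEx(n,cv2.MORPH_OPEN,np.ones((5,5)))
q=P[n>0];r=cv2.minAreaRect(q[:,:2].astype(np.float32));print('plate',r,cv2.boxPoints(r).round(1).tolist())
c=im[140:290,150:320];cv2.imwrite('pics/c0.png',cv2.resize(c,None,fx=4,fy=4,interpolation=cv2.INTER_CUBIC))
E
```

```text
pad 361 14.777106088173587
((462.337890625, 25.09988784790039), (169.7034454345703, 44.85712814331055), 81.96715545654297) [[428.29998779296875, -55.79999923706055], [472.70001220703125, -62.099998474121094], [496.3999938964844, 106.0], [452.0, 112.30000305175781]]
bench -0.03138883798033938 plate 9.683631548105403
plate ((601.96923828125, -5.577831268310547), (22.968727111816406, 123.15348815917969), 70.33798217773438) [[540.0999755859375, 4.300000190734863], [656.0999755859375, -37.099998474121094], [663.7999877929688, -15.5], [547.7999877929688, 26.0]]
```

View pics/c0.png

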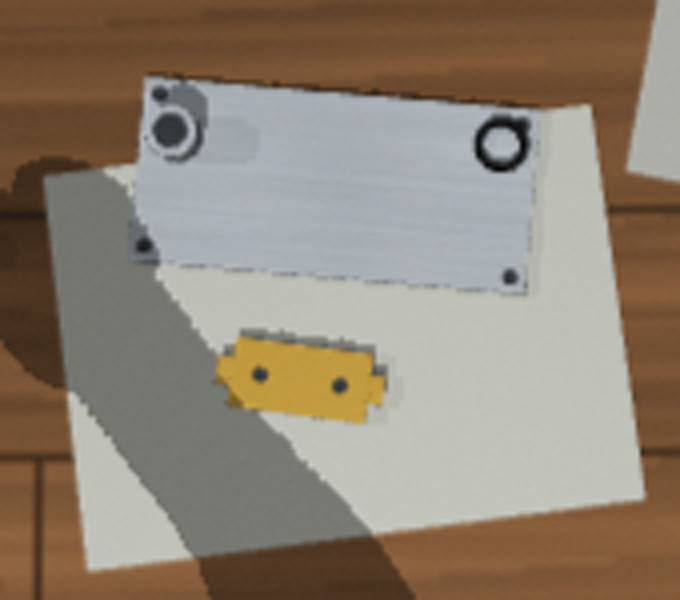

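The crop shows the plate's near edge running from (133,262) to (525,293). The pad's yellow outline has corners at about (238,337), (376,352), (365,422) and (233,403), and its left end is in shadow.

```bash
cat >> h.py <<'E'
def onz(n,uv,z):
    c=viewer.camera_model(n);K,R,t=map(np.array,(c['mtx'],c['R'],c['t']))
    uv=np.atleast_2d(uv).astype(float);C=-R.T@t.reshape(3)
    r=np.c_[uv,np.ones(len(uv))]@np.linalg.inv(K).T@R
    return C+r*((z-C[2])/r[:,2])[:,None]
E
python3 - <<'E'
from h import *
im=cv2.imread('pics/t0.png')
f=lambda a:(np.array(a)+.5)/4-.5+[150,140]
pl=onz('top',f([(133,262),(525,293),(537,107),(147,76)]),10);print('plate',pl.round(1).tolist())
e=pl[1]-pl[0];print('edge ang',np.arctan2(e[0],-e[1]),np.linalg.norm(e),'mid',pl[:2].mean(0), 'x width',np.linalg.norm(pl[3]-pl[0]))
p=onz('top',f([(238,337),(376,352),(365,422),(233,403)]),15);print('pad',p.round(1).tolist(),p.mean(0))
hsv=cv2.cvtColor(im,cv2.COLOR_BGR2HSV)
m=(hsv[...,1]>140)&(hsv[...,0]>17)&(hsv[...,0]<30);k=np.zeros_like(m);k[221:248,202:249]=1;m&=k
m=cv2.morphologyEx(m.astype(np.uint8),cv2.MORPH_OPEN,np.ones((2,2)))
nl,lab,st,_=cv2.connectedComponentsWithStats(m);i=1+st[1:,4].argmax();v,u=np.where(lab==i);print(st[i])
q=onz('top',np.c_[u,v],15)[:,:2];r=cv2.minAreaRect(q.astype(np.float32));print(r,cv2.boxPoints(r).round(1).tolist(),q.mean(0))
E
```

```text
plate [[556.2, 175.3, 10.0], [530.0, -118.8, 10.0], [670.6, -129.8, 10.0], [697.7, 165.4, 10.0]]
edge ang -0.08884020213541044 295.30322438429346 mid [543.10781877  28.26613049  10.        ] x width 141.83443428009355
pad [[498.9, 95.8, 15.0], [486.7, -7.1, 15.0], [434.9, 1.4, 15.0], [449.8, 99.5, 15.0]] [467.58766962  47.38020488  15.        ]
[205 226  42  20 600]
((463.53680419921875, 47.28777313232422), (123.4902114868164, 49.66508865356445), 82.36593627929688) [[430.70001220703125, -10.600000381469727], [479.8999938964844, -17.200000762939453], [496.3999938964844, 105.19999694824219], [447.1000061035156, 111.80000305175781]] [463.59598644  47.21425284]
```

arm_command(
  series=[55, -36.8, -45.8, 8, -15.2, 55, -36.8, -45.8, 8, -15.2, 55, -36.8, -45.8, 8, -15.2, 55, -36.8, -45.8, 8, -15.2, 55, -36.8, -45.8, 8, -15.2],
)

```text
clock: 0.52
eef_pos: [291.2, 411.6, 202.7]
tool_rot: [-3.141, -0.0, 3.052]
force: [0.5, -0.2, 0.3]
width: 47.0
gripper_force: 0.0
```

arm_command(
  series=[55, -15.2, -34.9, 5, 0, 55, -15.2, -34.9, 5, 0, 55, -15.2, -34.9, 5, 0, 55, -15.2, -34.9, 5, 0, 55, -15.2, -34.9, 5, 0],
)

```text
clock: 0.93
eef_pos: [356.4, 215.8, 175.8]
tool_rot: [-3.142, 0.0, 3.053]
force: [1.2, -0.3, -0.4]
width: 46.9
gripper_force: 0.0
```

```bash
python3 -c "
from h import *
s=monitor.read_state();print(s['eef_pos'],s['tool_rot'],s['qpos'])"
```

```text
[356.41816118 215.83740763 175.83082241] [-3.14156860e+00  2.17009166e-05  3.05259420e+00] [-0.58131587  0.39738494 -0.04099908  2.19456039  0.03040714  0.55015245
  0.83675197]
```

arm_command(
  series=[55, -7, -15.8, 6, 0, 55, -7, -15.8, 6, 0, 55, -7, -15.8, 6, 0, 55, -7, -15.8, 6, 0, 55, -7, -15.8, 6, 0],
)

```text
clock: 1.35
eef_pos: [412.2, 48.5, 114.6]
tool_rot: [-3.139, -0.002, 3.045]
force: [0.5, 0.1, -0.2]
width: 46.8
gripper_force: 0.0
```

arm_command(
  series=[55, 0, 0, 4, 0, 55, 0, 0, 7, 0, 55, 0, 0, 8.5, 0, 55, 0, 0, 9, 0, 55, 0, 0, 9, 0],
)

```text
clock: 1.77
eef_pos: [409.6, 49.5, 33.7]
tool_rot: [-3.127, -0.007, 3.053]
force: [0.5, -0.9, 0.1]
width: 47.3
gripper_force: 0.0
```

```bash
python3 - <<'E'
from h import *
im,d=shot('side','s1.png')
s=monitor.read_state();print(s['eef_pos'],s['tool_rot'],s['force'])
c=cv2.imread('pics/s1.png')[100:230,150:320];cv2.imwrite('pics/s1c.png',cv2.resize(c,None,fx=4,fy=4,interpolation=cv2.INTER_CUBIC))
E
```

```text
[409.52403567  49.49163409  32.48320005] [-3.12804018 -0.00763903  3.05271609] [ 0.4460247   0.51462221 -2.1277533 ]
```

View pics/s1c.png

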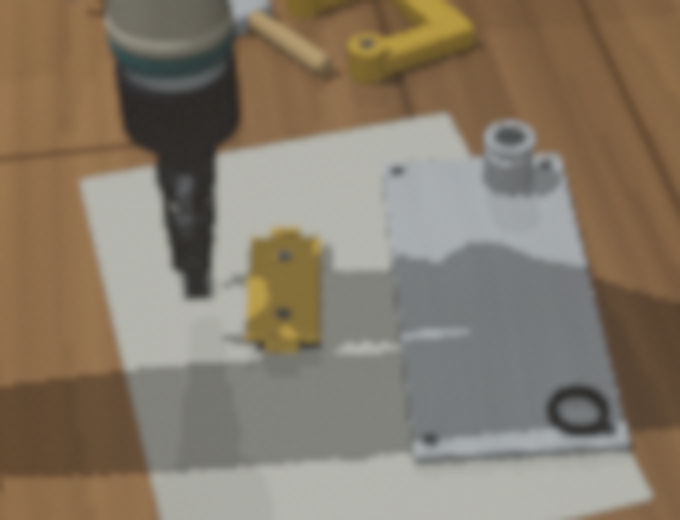

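The side crop shows the fingers at (197,295), clear behind the pad's rear edge at x≈247. Next I lower further.

arm_command(
  series=[55, 0, 0, 0.7, 0, 55, 0, 0, 1, 0, 55, 0, 0, 1, 0, 55, 0, 0, 1, 0, 55, 0, 0, 1, 0],
)

```text
clock: 2.23
eef_pos: [409.8, 49.4, 24.9]
tool_rot: [-3.127, -0.006, 3.053]
force: [-0.6, -0.8, -0.5]
width: 47.1
gripper_force: 0.0
```

```bash
python3 - <<'E'
from h import *
s=monitor.read_state();print(s['eef_pos'],s['tool_rot'],s['force'],s['qpos'])
E
```

```text
[409.77386029  49.43549104  24.90087136] [-3.12719012 -0.00611738  3.05311726] [-0.59471311 -0.79436324 -0.52937302] [-0.01101504  0.7363549  -0.27246128  2.29588238  0.95783825  0.23747653
  0.32090436]
```

arm_command(
  series=[55, 0, 0, 0.7, 0, 55, 0, 0, 1.2, 0, 55, 0, 0, 1.5, 0, 55, 0, 0, 1.7, 0, 55, 0, 0, 1.7, 0],
)

```text
clock: 2.65
eef_pos: [409.5, 49.2, 7.6]
tool_rot: [-3.127, -0.006, 3.053]
force: [0.5, 0.4, -0.5]
width: 46.9
gripper_force: 0.0
```

```bash
python3 - <<'E'
from h import *
im,d=shot('side','s2.png')
s=monitor.read_state();print(s['eef_pos'],s['tool_rot'],s['force'])
P=cloud('side',d)
M=(P[...,0]>385)&(P[...,0]<430)&(P[...,1]>0)&(P[...,1]<110)&(P[...,2]>4)&(P[...,2]<70)
q=P[M];print(len(q),q.min(0),q.max(0))
for z in range(4,70,6):
    k=q[(q[:,2]>=z)&(q[:,2]<z+6)]
    if len(k):print(z,len(k),k.min(0).round(),k.max(0).round())
E
```

```text
[409.58340439  49.17585534   7.76160646] [-3.12714669 -0.00625543  3.05337088] [-0.116564   -0.22297973  0.34511569]
92 [3.86076272e+02 1.59567320e-01 4.00680069e+00] [429.3892083   77.48672812  69.63048566]
4 13 [386.   2.   4.] [429.  71.   5.]
10 8 [400.  21.  11.] [421.  77.  15.]
16 7 [397.  18.  18.] [421.  75.  22.]
22 12 [398.  15.  22.] [421.  77.  28.]
28 14 [398.  16.  28.] [417.  24.  33.]
34 12 [399.  15.  34.] [418.  25.  40.]
40 5 [402.  15.  40.] [418.  21.  42.]
46 2 [415.  73.  46.] [418.  77.  50.]
52 4 [419.  16.  56.] [420.  28.  57.]
58 4 [402.   0.  61.] [418.   2.  62.]
64 11 [393.   0.  65.] [419.   7.  70.]
```

arm_command(
  series=[55, 0, 0, 0.3, 0, 55, 0, 0, 0.5, 0, 55, 0, 0, 0.65, 0, 55, 0, 0, 0.65, 0, 55, 0, 0, 0.65, 0],
)

```text
clock: 3.12
eef_pos: [409.5, 49.1, 1.1]
tool_rot: [-3.127, -0.006, 3.053]
force: [0.5, 0.2, -0.8]
width: 47.1
gripper_force: 0.0
```

arm_command(
  series=[55, -0.9, 0, 0, 0, 55, -1.5, 0, 0, 0, 55, -2.1, 0, 0, 0, 55, -2.7, 0, 0, 0, 55, -3.3, 0, 0, 0],
)

```text
clock: 3.53
eef_pos: [441.6, 46.0, 1.0]
tool_rot: [-3.127, -0.008, 3.053]
force: [-2.8, -0.4, 1.1]
width: 46.8
gripper_force: 1.0
```

arm_command(
  series=[55, -0.6, 0, 0, 0, 55, -1.2, 0, 0, 0, 55, -1.8, 0, 0, 0, 55, -2.4, 0, 0, 0, 55, -2.8, 0, 0, 0],
)

```text
clock: 3.95
eef_pos: [471.1, 43.6, 0.7]
tool_rot: [-3.127, -0.006, 3.053]
force: [-2.0, -0.2, 0.8]
width: 47.1
gripper_force: 1.0
```

```bash
python3 - <<'E'
from h import *
im,d=shot('side','s3.png')
s=monitor.read_state();print(s['eef_pos'],s['tool_rot'],s['force'])
c=cv2.imread('pics/s3.png')[100:230,150:320];cv2.imwrite('pics/s3c.png',cv2.resize(c,None,fx=4,fy=4,interpolation=cv2.INTER_CUBIC))
E
```

```text
[471.9553298   43.55750246   0.68703072] [-3.12778788 -0.00499648  3.05228217] [-0.12075942 -0.19743505  0.03344929]
```

View pics/s3c.png

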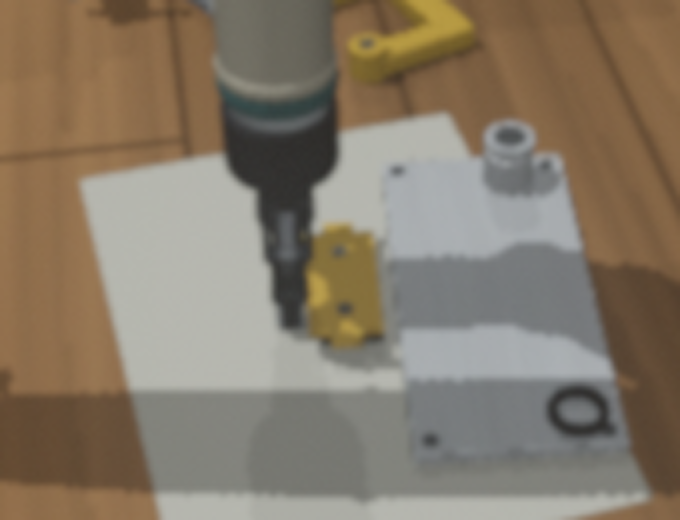

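The crop shows the pad square to the fingers with its front edge near (383,285), about 10 mm short of the plate edge.

arm_command(
  series=[55, -0.3, 0, 0, 0, 55, -0.6, 0, 0, 0, 55, -0.9, 0, 0, 0, 55, -1.1, 0, 0, 0, 55, -1.2, 0, 0, 0],
)

```text
clock: 4.42
eef_pos: [481.5, 42.8, 0.6]
tool_rot: [-3.127, -0.008, 3.053]
force: [-5.6, 1.3, 5.1]
width: 46.5
gripper_force: 2.7
```

arm_command(
  series=[55, -0.2, 0, 0, 0, 55, -0.2, 0, 0, 0, 55, -0.2, 0, 0, 0, 55, -0.2, 0, 0, 0, 55, -0.2, 0, 0, 0],
)

```text
clock: 4.83
eef_pos: [481.5, 42.7, 0.4]
tool_rot: [-3.127, -0.01, 3.053]
force: [-6.9, 1.5, 3.8]
width: 47.0
gripper_force: 3.7
```

arm_command(
  series=[55, -0.3, 0, 0, 0, 55, -0.5, 0, 0, 0, 55, -0.5, 0, 0, 0, 55, -0.5, 0, 0, 0, 55, -0.5, 0, 0, 0],
)

```text
clock: 5.25
eef_pos: [481.6, 42.5, 0.1]
tool_rot: [-3.125, -0.018, 3.054]
force: [-17.5, 4.6, 11.3]
width: 47.1
gripper_force: 8.6
```

arm_command(
  series=[55, 0, 0, -0.2, 0, 55, 0, 0, -0.4, 0, 55, 0, 0, -0.6, 0, 55, -0.05, 0, -0.8, 0, 55, -0.1, 0, -1.0, 0],
)

```text
clock: 5.67
eef_pos: [482.9, 42.4, 9.3]
tool_rot: [-3.125, -0.018, 3.054]
force: [-14.9, 3.1, 2.1]
width: 47.2
gripper_force: 7.5
```

```bash
cat >k.py <<'E'
from h import *
import sys
f=sys.argv[1]
im,d=shot('side',f+'.png')
s=monitor.read_state();print(s['eef_pos'],s['tool_rot'],s['force'])
c=cv2.imread('pics/'+f+'.png')[110:210,190:310];cv2.imwrite('pics/'+f+'c.png',cv2.resize(c,None,fx=5,fy=5,interpolation=cv2.INTER_CUBIC))
hsv=cv2.cvtColor(cv2.imread('pics/'+f+'.png'),cv2.COLOR_BGR2HSV)
m=(hsv[...,1]>120)&(hsv[...,0]>15)&(hsv[...,0]<32)&(hsv[...,2]>60)
P=cloud('side',d)
m&=(P[...,0]>460)&(P[...,0]<640)&(P[...,1]>-40)&(P[...,1]<120)&(P[...,2]<120)
q=P[m];n=np.array([.996,-.089]);n2=np.array([.089,.996])
a=(q[:,:2]-[543.1,28.3])@n;b=(q[:,:2]-[543.1,28.3])@n2
print(len(q),'edge-x',np.percentile(a,[3,50,97]).round(1),'y',np.percentile(b,[3,97]).round(1),'z',np.percentile(q[:,2],[3,50,97]).round(1))
A=np.c_[a,b,np.ones(len(a))];w=np.linalg.lstsq(A,q[:,2],rcond=None)[0];print('slope deg',np.degrees(np.arctan(w[:2])))
E
python3 k.py s4
```

```text
[482.97790173  42.40340441   9.60094401] [-3.12526443 -0.01802389  3.05386752] [-14.51763706   3.60313023   2.66197727]
384 edge-x [-44.  -23.   -2.5] y [-39.9  66.3] z [15.3 20.3 25.2]
slope deg [-10.51132035   0.41068482]
```

The lift is working and the pad is up about 10°. I follow the arc.

arm_command(
  series=[55, -0.05, 0, -0.2, 0, 55, -0.1, 0, -0.4, 0, 55, -0.2, 0, -0.6, 0, 55, -0.3, 0, -0.75, 0, 55, -0.4, 0, -0.9, 0],
)

```text
clock: 6.13
eef_pos: [485.6, 42.1, 18.3]
tool_rot: [-3.124, -0.02, 3.054]
force: [-18.2, 4.3, 6.1]
width: 46.8
gripper_force: 9.4
```

```bash
python3 k.py s5
```

```text
[485.64903376  42.09939588  18.5063501 ] [-3.12435017 -0.0202813   3.05412767] [-18.19775212   2.91461211   5.64767176]
359 edge-x [-41.  -21.7  -1.9] y [-40.9  67.2] z [16.4 25.  32.8]
slope deg [-21.44177548   0.56371737]
```

arm_command(
  series=[55, -0.1, 0, -0.15, 0, 55, -0.2, 0, -0.32, 0, 55, -0.3, 0, -0.48, 0, 55, -0.4, 0, -0.64, 0, 55, -0.5, 0, -0.8, 0],
)

```text
clock: 6.6
eef_pos: [489.6, 41.7, 26.4]
tool_rot: [-3.123, -0.022, 3.054]
force: [-20.1, 2.8, 10.8]
width: 47.0
gripper_force: 10.2
```

```bash
python3 k.py s6
```

```text
[489.88938246  41.70794099  26.71545914] [-3.12346558 -0.02145772  3.05429046] [-21.28584149   3.07141051  12.64668991]
324 edge-x [-37.5 -18.9  -0.5] y [-40.   64.9] z [16.6 29.2 40.1]
slope deg [-31.04355094   0.47692481]
```

arm_command(
  series=[55, -0.05, 0, -0.25, 0, 55, -0.15, 0, -0.5, 0, 55, -0.3, 0, -0.7, 0, 55, -0.45, 0, -0.85, 0, 55, -0.6, 0, -1.0, 0],
)

```text
clock: 7.07
eef_pos: [503.6, 41.0, 37.5]
tool_rot: [-3.126, -0.009, 3.054]
force: [-6.3, 0.2, 5.9]
width: 47.0
gripper_force: 4.5
```

```bash
python3 k.py s7
```

```text
[503.86872949  40.93646517  37.76449011] [-3.12598892 -0.00897325  3.0535008 ] [-7.45669688  0.63248885  6.62295883]
167 edge-x [-23.8 -12.9  -0.2] y [-41.6  58.6] z [20.5 39.4 54.7]
slope deg [-55.83750241   1.15849768]
```

View pics/s7c.png

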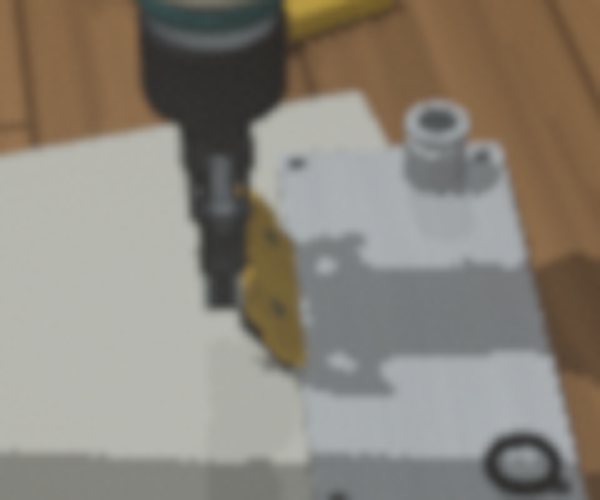

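The crop shows the pad standing at about 55–60°, with its steel face leaning on the plate edge near (300,340). Next comes the forward push.

arm_command(
  series=[55, -0.4, 0, 0, 0, 55, -0.8, 0, 0, 0, 55, -1.2, 0, 0, 0, 55, -1.6, 0, 0, 0, 55, -1.8, 0, 0, 0],
)

```text
clock: 7.53
eef_pos: [505.3, 40.6, 37.7]
tool_rot: [-3.119, -0.035, 3.056]
force: [-47.7, 3.9, 50.5]
width: 47.0
gripper_force: 33.8
```

```bash
python3 k.py s8
```

```text
[505.3559151   40.60188228  37.77830371] [-3.1186679  -0.03491759  3.05594482] [-42.80011565   3.68777001  47.1861337 ]
127 edge-x [-21.3 -10.7  -0.1] y [-42.5  49.2] z [21.5 38.6 53.6]
slope deg [-56.39863797   0.76448831]
```

View pics/s8c.png

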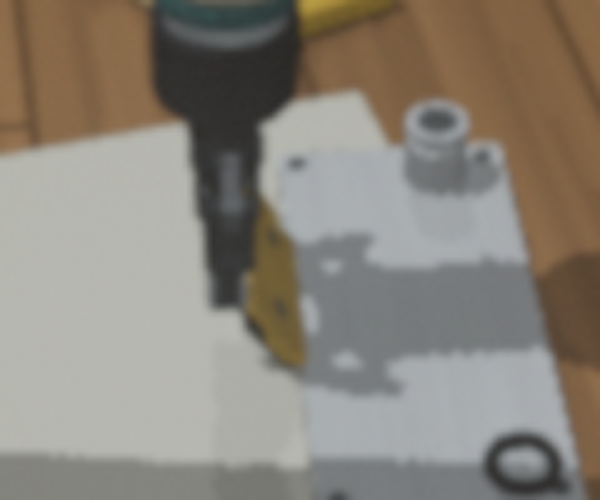

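The pad has jammed at about 56° because friction drives the force along it. I raise and ease off the push.

arm_command(
  series=[55, 0.4, 0, -0.2, 0, 55, 0.8, 0, -0.4, 0, 55, 1.0, 0, -0.6, 0, 55, 0.9, 0, -0.8, 0, 55, 0.8, 0, -0.9, 0],
)

```text
clock: 8.0
eef_pos: [516.0, 39.9, 46.9]
tool_rot: [-3.126, -0.005, 3.053]
force: [-2.9, -0.9, 5.3]
width: 46.9
gripper_force: 3.1
```

```bash
python3 k.py s9
```

```text
[516.5747502   39.80061777  47.06219471] [-3.12661622 -0.00485576  3.05241512] [-4.10760193 -0.80318773  7.60345024]
62 edge-x [-11.1  -6.6  -1.1] y [-43.8  35.5] z [34.5 58.6 64.5]
slope deg [-69.30358583   5.61280464]
```

View pics/s9c.png

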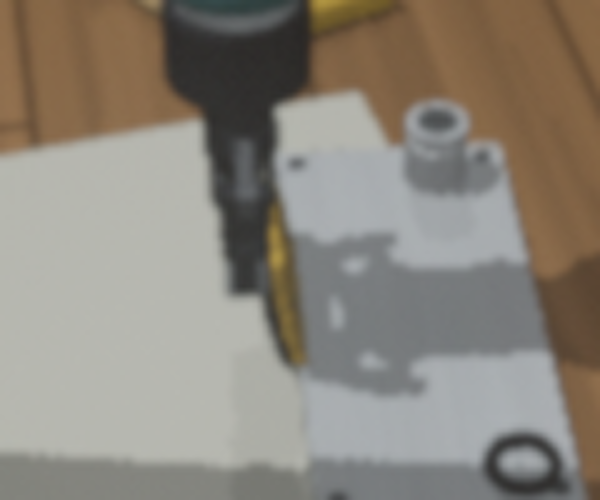

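The crop shows the pad nearly upright, with its front edge still at the plate edge near (300,365). I push forward.

arm_command(
  series=[55, -0.4, 0, -0.1, 0, 55, -0.8, 0, -0.2, 0, 55, -1.2, 0, -0.2, 0, 55, -1.5, 0, -0.2, 0, 55, -1.5, 0, -0.2, 0],
)

```text
clock: 8.47
eef_pos: [534.3, 38.3, 51.7]
tool_rot: [-3.126, 0.001, 3.053]
force: [-5.0, -5.1, 29.9]
width: 47.1
gripper_force: 15.7
```

```bash
python3 k.py s10
```

```text
[534.32457225  38.26767359  51.68525211] [-3.12564029e+00  1.28128013e-03  3.05307104e+00] [-4.96043466 -3.84375375 29.18351816]
32 edge-x [ 4.2  8.4 11.6] y [-44.6  20.9] z [33.1 61.9 64.6]
slope deg [60.40824691 13.18483727]
```

View pics/s10c.png

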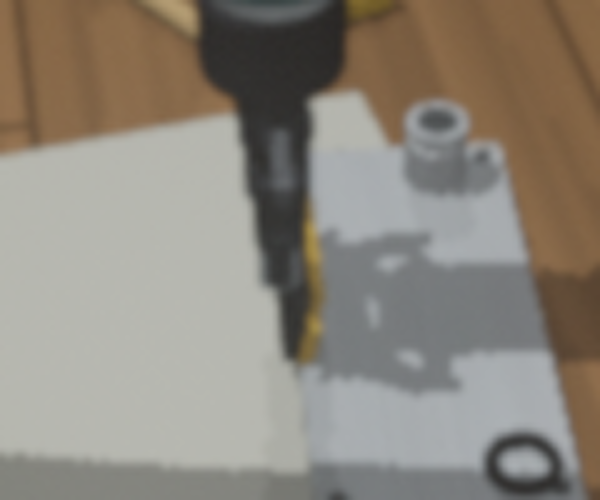

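The pad is just past upright with the tips resting in its lip notch at about (290,350). I rise slightly and push on.

arm_command(
  series=[55, 0, 0, -0.25, 0, 55, -0.3, 0, -0.3, 0, 55, -0.6, 0, -0.3, 0, 55, -0.9, 0, -0.3, 0, 55, -1.2, 0, -0.3, 0],
)

```text
clock: 8.93
eef_pos: [543.2, 38.0, 50.8]
tool_rot: [-3.128, -0.006, 3.053]
force: [-1.0, 1.1, -1.2]
width: 46.9
gripper_force: 0.0
```

```bash
python3 k.py s11
```

```text
[543.6698599   37.96938454  50.76890902] [-3.12796797 -0.00575236  3.0524237 ] [ 0.83768047 -0.17758446  0.21477831]
60 edge-x [18.6 42.6 53. ] y [-41.9  55. ] z [18.1 20.7 24.4]
slope deg [ 5.4097132  -0.71470665]
```

View pics/s11c.png

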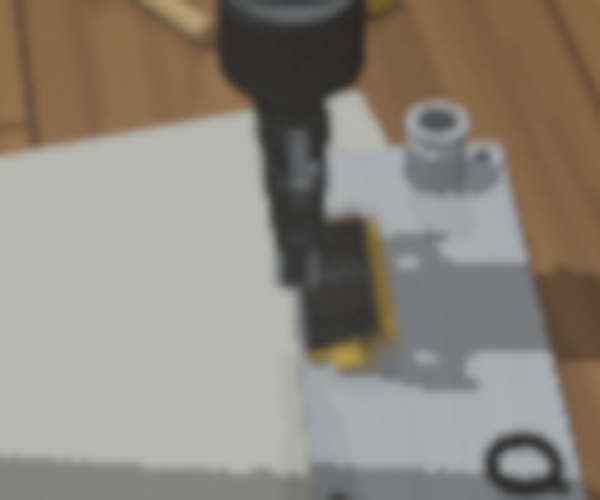

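The crop shows the pad lying on the plate, lining up (dark face at (345,285)), its near edge about at the plate edge near (305,320). I come back, lower behind it and push on.

arm_command(
  series=[55, 1.5, 0, 0, 0, 55, 3.2, 0, 0, 0, 55, 3.2, 0, 1.5, 0, 55, 3.2, 0, 3.0, 0, 55, 3.2, 0, 3.7, 0],
)

```text
clock: 9.4
eef_pos: [509.5, 40.2, 13.0]
tool_rot: [-3.127, -0.008, 3.053]
force: [-0.5, -0.1, 0.8]
width: 46.9
gripper_force: 0.0
```

```bash
cat >p.py <<'E'
from h import *
im,d=shot('top','tp.png');P=cloud('top',d)
s=monitor.read_state();print(s['eef_pos'],s['force'])
rel=P[...,:2]-[543.1,28.3];a=rel@[.996,-.089];b=rel@[.089,.996]
m=(a>-30)&(a<85)&(b>-75)&(b<100)&(P[...,2]>15)&(P[...,2]<32)
print(m.sum(),'a',np.percentile(a[m],[1,3,50,97,99]).round(1),'b',np.percentile(b[m],[1,50,99]).round(1),'z',np.percentile(P[...,2][m],[5,50,95]).round(1))
for lo in range(-50,85,15):
    k=m&(b>lo)&(b<lo+15)
    if k.sum()>8:print(lo,a[k].min().round(1),a[k].max().round(1))
E
python3 p.py
```

```text
[509.15050552  40.09296766  12.36886044] [-0.31242052  0.93954434 -1.80649825]
224 a [20.6 23.6 44.9 82.4 84.5] b [-69.7 -13.8  96.4] z [15.3 21.6 27.9]
-50 20.3 84.5
-35 21.7 65.3
-20 27.0 73.0
-5 32.5 84.4
10 39.8 83.2
25 47.5 57.2
```

arm_command(
  series=[55, -0.8, 0, 0, 0, 55, -1.5, 0, 0, 0, 55, -2.0, 0, 0, 0, 55, -2.5, 0, 0, 0, 55, -2.9, 0, 0, 0],
)

```text
clock: 9.87
eef_pos: [540.2, 37.6, 14.7]
tool_rot: [-3.128, -0.005, 3.052]
force: [-2.0, -0.6, 1.0]
width: 47.1
gripper_force: 0.8
```

arm_command(
  series=[55, -0.4, 0, 0, 0, 55, -0.8, 0, 0, 0, 55, -0.8, 0, 0, 0, 55, -0.8, 0, 0, 0, 55, -0.8, 0, 0, 0],
)

```text
clock: 10.28
eef_pos: [547.2, 37.2, 14.3]
tool_rot: [-3.127, -0.006, 3.053]
force: [-0.4, 0.2, 0.1]
width: 46.9
gripper_force: 0.0
```

```bash
python3 k.py s12
```

```text
[547.13861744  37.14666841  14.26320486] [-3.12741604 -0.00609957  3.05333591] [-0.01768101 -0.01141212  0.02165659]
46 edge-x [34.9 50.9 64. ] y [-44.4  53.6] z [15.  16.8 19. ]
slope deg [0.17815496 0.29869375]
```

arm_command(
  series=[55, 1.5, 0, 0, 0, 55, 3, 0, -1, 0, 55, 4.5, 0, -4, 0, 55, 6, 0, -8, 0, 55, 8, 0, -12, 0],
)

```text
clock: 10.75
eef_pos: [469.2, 45.9, 131.9]
tool_rot: [-3.127, -0.008, 3.054]
force: [1.5, 0.7, 1.1]
width: 46.7
gripper_force: 0.0
```

arm_command(
  series=[55, 1, 4, -3, 0, 55, 2, 8, -5, 0, 55, 2, 12, -6, 0, 55, 2, 15, -6, 0, 55, 2, 15, -6, 0],
)

```text
clock: 11.17
eef_pos: [464.0, 208.8, 192.0]
tool_rot: [-3.139, -0.001, 3.064]
force: [-0.0, 1.8, 0.3]
width: 47.3
gripper_force: 0.0
```

```bash
python3 p.py; python3 - <<'E'
from h import *
d=np.load('pics/tp.npy');P=cloud('top',d);im=cv2.imread('pics/tp.png');o=cv2.imread('pics/t0.png')
rel=P[...,:2]-[543.1,28.3];a=rel@[.996,-.089];b=rel@[.089,.996]
m=(a>2)&(a<80)&(b>-75)&(b<90)
dark=m&(im.max(2)<70);print('dark',dark.sum(),a[dark].min(),a[dark].max(),b[dark].min(),b[dark].max(),P[...,2][dark].mean())
# piston & seal change
for n,(u,v) in dict(piston=(193,172),seal=(275,176)).items():
    g=np.s_[v-8:v+9,u-8:u+9]
    r=cv2.matchTemplate(im[v-14:v+15,u-14:u+15],o[g],cv2.TM_CCOEFF_NORMED);print(n,r.max(),np.unravel_index(r.argmax(),r.shape),'expect 6,6')
E
```

```text
[463.59972111 203.65616271 190.52654422] [-0.32306387 -1.41195354  0.40554412]
626 a [ 9.8 15.6 39.  66.5 74.2] b [-64.   14.3  82.9] z [15.8 23.3 29.1]
-50 9.2 69.7
-35 15.5 79.6
-20 9.5 75.6
-5 11.7 78.1
10 10.5 79.4
25 3.2 78.8
40 10.6 70.4
55 15.5 73.1
70 1.9 56.4
dark 478 15.19773589668346 58.73934095107109 -33.070695633426965 64.84202441381481 24.38426169629604
piston 0.76900005 (np.int64(6), np.int64(6)) expect 6,6
seal 0.9778583 (np.int64(6), np.int64(6)) expect 6,6
```

```bash
python3 -c "
from h import *
print(workorder.finish_job())"
```

```text
the job is handed in; nothing more can be done
None
```

The pad lies flat on the plate, lining up, with its near edge about 14 mm inside the plate's near edge. The piston and seal have not moved, the arm is clear, and I handed the job in at about 11 s. While tipping, the pad jammed once at about 56° and wrist force reached roughly 70 N, under the 120 N limit.

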